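# Start up the grinding bench

### The arm

A 6-joint arm with a two-finger parallel gripper is mounted at the origin on the work surface. World frame = base frame: x ahead of the robot, y to its left, z up, the work surface at z = 0. Lengths are in m, angles in rad, forces in N, time in s.
With the tool pointing down it reaches from about 0.35 to 0.775 m from the base axis. Payload 5.5 kg.
Tool frame: the origin (TCP) lies midway between the tips of the shut fingers; the grasp point (between the pads) lies 19 mm behind it; z points along the fingers, y is the line along which they close (so a half turn about z gives the same grasp; the last joint's range is limited). The gripper opens to 85 mm and grips with 20 to 120 N. Pads are 22 mm wide; open, the fingers measure 114 mm over their backs; the gripper's body (76 mm by 85 mm) begins 54 mm behind the grasp point. The pads swing forward as they close: fully open they stand 13 mm farther back than shut.
Start: joints at [-1.317, 0.313, 0.046, 1.304, 0, 1.431], TCP at [0.221, -0.531, 0.231] pointing down, gripper open.
Joint ranges: [-2.76, 2.76], [-0.86, 1.69], [-1.03, 1.26], [-2.2, 2.34], [-1.47, 1.5], [-3.14, 3.14]. Speed limits (rad/s): [2.57, 2.57, 3.14, 3.14, 3.14, 3.14].

### API

Orientations are given as a unit quaternion [w, x, y, z].
In Python, from workcell import get_state, read_camera, camera_info, hand_in, recognise gives the robot as it stands.
- The arm moves only by the tool arm_command, never from a script. Its argument "moves" is one flat list of numbers, 7 for each row, row after row: the opening, from -1 (shut) to 1 (fully open), then the shift along the tool's x, y, z in mm, then the turn, a rotation vector about the tool's x, y, z in rad. A call has 1 to 8 rows; each row shifts and turns the commanded pose from where the row before left it, along the tool's axes as they then stand; what a row does not reach is not made up. A row lasts 1/8 s, in which the tool goes at most 62.5 mm and 10.7 degrees, less where a joint would pass 70% of its speed; a pose out of reach is approached as far as the arm can. A call with a gripper value outside its range is refused whole. The fingers move at their own pace and stop on an object; "newtons" is the grip in N (left out, the last holds). Time passes only in rows, so rows that do not move let the fingers close. It gives the time, the measured TCP pose, the force, the opening and the grip force at its end, in the units of the state.
- get_state(): the state, without advancing time (a new reading comes with each control period).
- read_camera(name): name is "scene" or "top" or "wrist"; returns (picture, depth): 400x640x3 uint8, blue, green, red; 400x640 float32, m along the optical axis (not along the pixel's ray), 0 where there is no reading.
- camera_info(name): a dict with "fovy" (degrees; the focal length in pixels is half the picture's height over the tangent of half this angle, whatever the lens; pixels are square), "cx", "cy" (the principal point, pixels), "eye" and "orientation" of the camera in the world; the wrist camera has in their place "tool_from_camera" (4x4, takes a point from camera to tool coordinates, whose origin is the TCP and whose axes are the flange's). Camera axes: x right, y down, z forward; pixel columns grow to the right and rows downward; lengths in m; the calibration is good to about 2 mm. A picture is of the moment at which its call begins: read the wrist's pose just before it. camera_info takes no time and is no camera call.
- hand_in(): hands the job in; it is judged then, once.
Trained networks look in the newest picture that a camera, given by its name, has taken for a name from the list of things; names that differ only in an ending like _2 or _b are one class to them, and where a whole thing is asked for, a point or a joint stands for the part that bears it (a point fixed in the world has none). Each returns a list of dicts, best first, with "confidence" (0 to 1); they miss things now and then, are a little off and sometimes report something else, mostly with a low value. They report only what shows in the picture. A call takes as long as a camera call.
- recognise(camera, label): "point" ([column, row] in pixels, amid what is visible of it).
The state is a dict: "clock": time; "joint_pos": joint angles; "qvel": joint speeds; "tau": joint torques, N m; "tcp_pos": TCP position; "orientation": TCP orientation; "wrist_force": force on the tool from outside, world axes, zero at the start; "ft_torque": the same for the moment, N m; "finger_gap": finger opening in m; "grip_force": force on a finger pad.
Only numpy, scipy, OpenCV 4.12 (cv2) and the standard library are available. Lean on these libraries where they do the work, as an engineer would, in place of code of your own. Each camera call takes 0.05 s, during which the arm holds its last target. There are 200 camera calls.

### The job

Start up the grinding bench in this order: switch the dust extractor on by pressing down the raised half of the rocker on the loose grey switch box until it is fully over; then press the long bar key on the console fully in, where it stays; then press the round start button on the console all the way in, hold it there for about a second and let it spring back out. Do not press the small square key, do not lift or shove the switch box, and leave everything else on the bench where it is.

Things in the scene. Friction and masses are not known exactly. Their poses are not given: they have to be found in the camera images.
- switch_box: the dust extractor's switch box: loose grey box on rubber feet, about 0.9 kg, 110 (x) x 85 (y) x 45 mm tall, with one wide off-white paddle rocker on top. Origin: centre of its underside; x along the rocker's length
- rocker (a joint): the rocker's angle, rad: about 0 (up to 0.05) = off, the half towards the box's -x side stands proud; 0.4 = on, that half fully down. Stays where it is left; needs about 3.5 N at point rocker_high. The pivot axis lies along the box's y, 51 mm above the box's underside
- rocker_high (a point): the spot to press, on the top face of the rocker half that stands proud when off, 22 mm from the pivot and 11 mm from the rocker's outer end (rocker 66 mm long, 34 mm wide). The face slopes 0.32 rad, rising outwards, when off and is nearly level (0.08 rad) when on; this spot sinks about 9 mm in between, to about 49 mm above the bench. The point moves with the rocker
- console: the grinder's control console: aluminium box fixed to the bench, 110 (x) x 220 (y) x 50 mm tall; origin: centre of its underside. On its flat top, in a row along its y at 68 mm spacing and in any order, sit three off-white keys of the same height: a long bar, a round button, a small square
- bar_key (a joint): how far the long bar key is pressed, m: 0 to 0.001 = out, 0.008 = fully in. It is a latching key: stays where it is pushed; needs about 3.5 N
- bar_key_top (a point): centre of the top of the long bar key, an off-white cap 58 mm along the console's x, 26 mm along its y, standing 16 mm above the console; moves with the key; when fully in, its top is 8 mm above the console top (its black bezel is 4 mm high, 68 x 36 mm)
- start_button (a joint): how far the round start button is pressed, m: 0 = out, 0.008 = fully in. Springs back; 1.8 N to begin, 6 N fully in
- start_button_top (a point): centre of the top of the round start button, an off-white slightly domed cap 36 mm in diameter standing 16 mm above the console; moves with the button (its bezel is 4 mm high, 50 mm across)
- square_key (a joint): how far the small square key is pressed, m: 0 = out, 0.008 = fully in. Springs back; 1.8 N to begin, 6 N fully in. Not to be pressed
- square_key_top (a point): centre of the top of the small square key, an off-white cap 26 x 26 mm standing 16 mm above the console
- amber_jar: amber glass jar with dark lid, 48 mm diameter, 85 mm tall; loose; origin at its underside
- vial: small glass jar with white cap, 30 mm diameter, 50 mm tall, beside the switch box; loose; origin at its underside
- tape_roll: roll of paper tape lying flat, 54 mm diameter, 19 mm tall, on the other side of the switch box; loose; origin at its underside
- nippers: steel nail nippers lying flat, 100 mm long, 16 mm tall; loose; origin at its underside
- parts_tray: wooden compartment tray with clipper parts, 120 x 200 x 28 mm; loose; origin at its underside
- glue_bottle: white glue bottle with green nozzle, 38 mm diameter, 100 mm tall; loose; origin at its underside
- pen_cup: grey cup of pens, 72 mm diameter, 150 mm tall with the pens; loose; origin at its underside
- file_tool: screwdriver with black handle lying flat, 160 mm long; loose; origin at its underside

How it is judged:
On the way, in this order (a step that is already met when the one before it is completed fails the run):
1. the extractor rocker is pressed over to on (value of joint rocker above 0.3 rad), for 0.1 s.
2. the long bar key is pressed fully in (value of joint bar_key above 0.006 m), for 0.1 s.
3. the round start button is pressed in and held for at least half a second (value of joint start_button above 0.006 m), for 0.5 s.
At the end, for the whole second after the job is handed in: The rocker is on (over 0.3 rad of 0.4), the long bar key is in (over 6 of 8 mm), the round start button and the square key are out (under 2 mm), the switch box stands upright (within 0.1 rad) and, like every other loose thing, within 20 mm of where it began (value of joint rocker above 0.3 rad and value of joint bar_key above 0.006 m and value of joint each of start_button, square_key below 0.002 m and distance of each of switch_box, amber_jar, vial, tape_roll, nippers, parts_tray, glue_bottle, pen_cup, file_tool from where it was at the start of the episode below 0.02 m and angle between switch_box's own z axis and vertical below 0.1 rad); the robot touches nothing.
It fails at once if the bar key was pressed before the extractor was on (value of joint bar_key above 0.004 m and value of joint rocker below 0.25 rad).
It fails at once if the start button was pressed before the bar key was in (value of joint start_button above 0.004 m and value of joint bar_key below 0.005 m).
It fails at once if the square key was pressed (value of joint square_key above 0.004 m).
It fails at once if the switch box was shoved, lifted or tipped (distance of switch_box from where it was at the start of the episode above 0.02 m or height (world z) of switch_box above 0.008 m or angle between switch_box's own z axis and vertical above 0.2 rad).
It fails at once if something else on the bench was lifted, carried or knocked out of place (distance of any of amber_jar, vial, tape_roll, nippers, parts_tray, glue_bottle, pen_cup, file_tool from where it was at the start of the episode above 0.02 m).
It also fails if it takes over 58 s, if anything falls off the work surface, if the arm or the gripper's body presses on something with over 40 N, if the wrist force passes 120 N, or if a joint passes its speed limit or range.

## Working session

There is one attempt and no reset: what is moved stays moved. The work goes in short steps, Python scripts to look and compute and a tool call to move; the robot and the scene stay as the last step left them, time stands still between calls to the robot, and variables do not carry over. Pictures are saved under pics/ and viewed, at most 10 in all, crops included, and the job is handed in when it is done.

Besides the shell and the picture viewer there is one more tool, called after "Request:" by a JSON object that holds its "api" and its "payload". arm_command: Moves the arm, as the interface text tells. Its arguments: {"type":"object","properties":{"moves":{"type":"array"},"newtons":{"type":"number"}},"required":["moves"]}

```bash
mkdir -p pics; cat > h.py <<'E'
import numpy as np,cv2
from scipy.spatial.transform import Rotation as R
from workcell import *
def q(o): return R.from_quat([o[1],o[2],o[3],o[0]])
def cam(n):
    s=get_state(); p,d=read_camera(n); i=camera_info(n)
    f=200/np.tan(np.radians(i['fovy'])/2)
    if n=='wrist':
        T=np.eye(4);T[:3,:3]=q(s['orientation']).as_matrix();T[:3,3]=s['tcp_pos'];T=T@np.array(i['tool_from_camera'])
    else:
        T=np.eye(4);o=np.array(i['orientation']);T[:3,:3]=q(o).as_matrix() if o.shape==(4,) else o;T[:3,3]=i['eye']
    return p,d,(f,i['cx'],i['cy'],T)
def px(c,d,u,v):
    f,cx,cy,T=c; return T[:3,:3]@np.array([(u-cx)/f*d,(v-cy)/f*d,d])+T[:3,3]
def cloud(c,d):
    f,cx,cy,T=c; v,u=np.mgrid[:400,:640]
    P=np.stack([(u-cx)/f*d,(v-cy)/f*d,d],-1)@T[:3,:3].T+T[:3,3]
    P[d<=0]=np.nan; return P
def plane(c,u,v,z):
    f,cx,cy,T=c; r=T[:3,:3]@np.array([(u-cx)/f,(v-cy)/f,1]); return T[:3,3]+r*(z-T[2,3])/r[2]
E
python3 - <<'E'
from h import *
print(camera_info('top'),camera_info('scene'),camera_info('wrist'));s=get_state();print(s['clock'],s['tcp_pos'],s['orientation'],s['finger_gap'])
for n in('top','scene'):
    p,d,c=cam(n);cv2.imwrite(f'pics/{n}0.png',p)
    P=cloud(c,d);np.save(n,P)
    for l in('rocker_high','switch_box','console','bar_key_top','start_button_top','square_key_top','vial','tape_roll','amber_jar','glue_bottle','pen_cup'):
        for r in recognise(n,l)[:2]:
            u,v=np.round(r['point']).astype(int);print(n,l,(u,v),round(r['confidence'],2),P[v,u].round(3))
E
```

```text
{'fovy': 51.036990168607126, 'cx': 325.7062250508974, 'cy': 200.71843335269068, 'eye': array([ 0.5279911 , -0.07401296,  1.02851327]), 'orientation': array([ 0.01924009, -0.69897967,  0.71469755, -0.01626845])} {'fovy': 46.775281082986794, 'cx': 323.0149964413028, 'cy': 196.1003276532522, 'eye': array([1.48975956, 0.3490606 , 0.72875923]), 'orientation': array([-0.26698121,  0.46972581,  0.74109733, -0.39856422])} {'fovy': 61.1766068805637, 'cx': 316.7449902478263, 'cy': 200.15475154263154, 'tool_from_camera': array([[ 5.99585862e-04, -9.66178056e-01, -2.57875174e-01,
         6.50672365e-02],
       [ 9.99999373e-01,  3.35512064e-04,  1.06804036e-03,
         1.08316607e-04],
       [-9.45396924e-04, -2.57875653e-01,  9.66177651e-01,
        -1.42885499e-01],
       [ 0.00000000e+00,  0.00000000e+00,  0.00000000e+00,
         1.00000000e+00]])}
0.0 [ 0.22048616 -0.53051966  0.23040706] [-9.04383533e-04  9.80681975e-01  1.95606861e-01 -3.32152672e-05] 0.08543967884073168
top rocker_high (np.int64(223), np.int64(217)) 0.61 [0.544 0.17  0.052]
top rocker_high (np.int64(301), np.int64(1
[... 1386 characters left out ...]
)) 0.45 [ 0.541 -0.175  0.064]
scene square_key_top (np.int64(288), np.int64(187)) 0.61 [ 0.541 -0.175  0.064]
scene square_key_top (np.int64(308), np.int64(189)) 0.55 [ 0.525 -0.122  0.063]
scene vial (np.int64(380), np.int64(232)) 0.49 [0.594 0.11  0.041]
scene tape_roll (np.int64(440), np.int64(236)) 0.67 [ 0.482  0.241 -0.005]
scene amber_jar (np.int64(348), np.int64(212)) 0.79 [0.561 0.011 0.05 ]
scene amber_jar (np.int64(288), np.int64(200)) 0.38 [ 0.58  -0.155  0.05 ]
scene glue_bottle (np.int64(310), np.int64(261)) 0.94 [0.781 0.009 0.053]
scene glue_bottle (np.int64(412), np.int64(225)) 0.32 [0.546 0.176 0.051]
scene pen_cup (np.int64(248), np.int64(231)) 0.58 [ 0.769 -0.159  0.072]
```

View pics/top0.png

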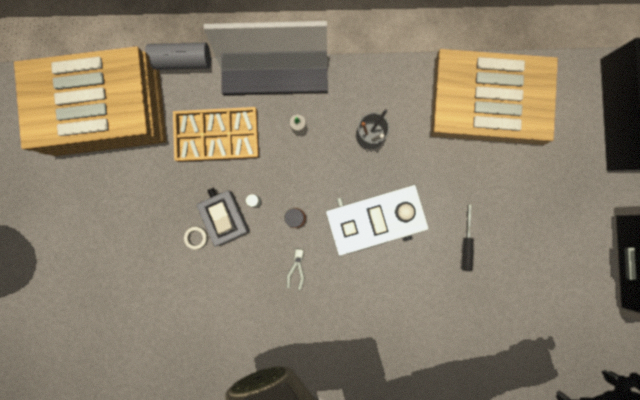

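View pics/scene0.png

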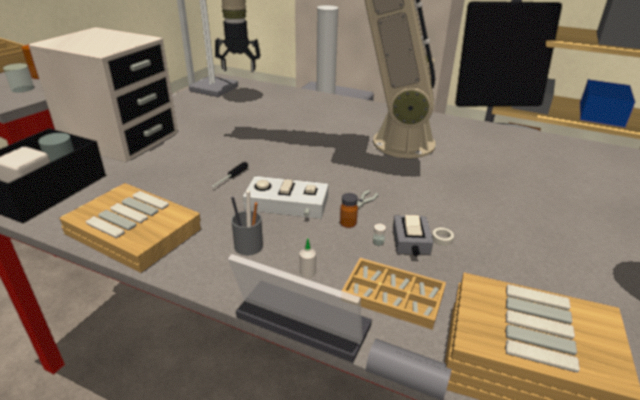

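The top view shows the switch box at about (222,217). The console keys read left to right: square (349,229), bar (377,220), round (405,212). The vial is at (253,201) and the tape at (195,237). Next I'll fit the geometry from the depth clouds.

```bash
python3 - <<'E'
from h import *
P=np.load('top.npy');im=cv2.imread('pics/top0.png')
g=im.min(-1)
def rect(m,name):
    Q=P[m];Q=Q[~np.isnan(Q[:,0])]
    (c,wh,a)=cv2.minAreaRect((Q[:,:2]*1000).astype(np.float32));print(name,len(Q),np.round(c),np.round(wh),round(a,1),'z med',np.median(Q[:,2]).round(4));return Q
X,Y,Z=P[...,0],P[...,1],P[...,2]
rect((abs(X-.545)<.09)&(abs(Y-.17)<.06)&(Z>.03),'box')
rect((abs(X-.525)<.1)&(abs(Y+.18)<.14)&(Z>.03),'console')
k=rect((abs(X-.545)<.04)&(abs(Y-.172)<.03)&(g>150),'rocker')
A=np.c_[k[:,:2]-k[:,:2].mean(0),np.ones(len(k))];print('rocker plane',np.linalg.lstsq(A,k[:,2],rcond=None)[0],k.mean(0))
for n,u,v in(('sq',349,229),('bar',377,220),('round',405,212)):
    m=np.zeros_like(g,bool);m[v-16:v+17,u-11:u+12]=1
    rect(m&(Z>.059),n)
E
```

```text
box 1784 [544. 173.] [118. 133.] 83.7 z med 0.0469
console 4497 [ 534. -187.] [132. 224.] 11.3 z med 0.0513
rocker 378 [547. 171.] [64. 48.] 26.1 z med 0.0525
rocker plane [-0.18256368 -0.0778096   0.05347946] [0.5445926  0.17703438 0.05347946]
sq 123 [ 515. -122.] [30. 26.] 15.5 z med 0.0663
bar 287 [ 531. -188.] [58. 26.] 14.9 z med 0.066
round 196 [ 548. -253.] [35. 36.] 29.2 z med 0.0656
```

Request:
{"api": "arm_command", "payload": {"moves": [-1,52,-25,0,0,0,0,-1,52,-25,0,0,0,0,-1,52,-25,0,0,0,0,-1,52,-25,0,0,0,0,-1,52,-25,0,0,0,0,-1,52,-25,0,0,0,0,-1,52,-25,0,0,0,0,-1,52,-25,0,0,0,0]}}

```text
clock: 2.2
tcp_pos: [0.5292, -0.1852, 0.2315]
orientation: [0.0, 0.981, 0.196, 0.0]
wrist_force: [0.8, -0.9, 0.5]
finger_gap: -0.0
grip_force: 0.0
```

Request:
{"api": "arm_command", "payload": {"moves": [-1,0,0,0,0,0,0,-1,0,0,0,0,0,0]}}

```text
clock: 2.45
tcp_pos: [0.5279, -0.1866, 0.2311]
orientation: [0.0, 0.981, 0.196, -0.0]
wrist_force: [0.4, -0.5, 0.4]
finger_gap: -0.0004
grip_force: 0.0
```

```bash
cat > w.py <<'E'
from h import *
import sys
s=get_state();print(s['clock'],s['tcp_pos'],s['orientation'],s['wrist_force'].round(1),np.round(s['finger_gap'],4))
p,d,c=cam('wrist');cv2.imwrite(f'pics/{sys.argv[1]}.png',p);np.save(sys.argv[1],cloud(c,d))
P=cloud(c,d)
for a in sys.argv[2:]:
    for r in recognise('wrist',a)[:3]:
        u,v=np.round(r['point']).astype(int);print(a,(u,v),round(r['confidence'],2),P[v,u].round(4))
E
python3 w.py w1 bar_key_top start_button_top square_key_top
```

```text
2.45 [ 0.52786395 -0.18664066  0.23114494] [ 9.44825449e-05  9.80593406e-01  1.96052188e-01 -3.21367175e-04] [ 0.4 -0.5  0.4] -0.0004
bar_key_top (np.int64(322), np.int64(176)) 0.79 [ 0.5352 -0.1893  0.0653]
start_button_top (np.int64(388), np.int64(186)) 0.58 [ 0.5503 -0.2497  0.0662]
square_key_top (np.int64(247), np.int64(171)) 0.84 [ 0.5133 -0.1239  0.0671]
square_key_top (np.int64(387), np.int64(188)) 0.72 [ 0.5483 -0.2496  0.0666]
```

View pics/w1.png

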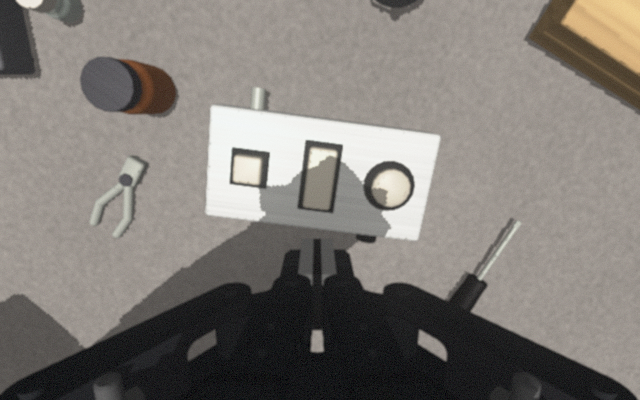

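Request:
{"api": "arm_command", "payload": {"moves": [-1,18.5,-46.5,0,0,0,0,-1,18.5,-46.5,0,0,0,0,-1,18.5,-46.5,0,0,0,0,-1,18.5,-46.5,0,0,0,0,-1,18.5,-46.5,0,0,0,0,-1,18.5,-46.5,0,0,0,0,-1,18.5,-46.5,0,0,0,0,-1,0,0,0,0,0,0]}}

```text
clock: 3.65
tcp_pos: [0.5225, 0.1653, 0.2313]
orientation: [-0.0, 0.98, 0.197, 0.0]
wrist_force: [0.0, -1.5, -0.3]
finger_gap: 0.0001
grip_force: 0.0
```

```bash
python3 w.py w2 rocker_high switch_box
```

```text
3.65 [0.52245459 0.16533965 0.2313317 ] [-1.32915659e-04  9.80374716e-01  1.97143042e-01  1.42973110e-04] [ 0.  -1.5 -0.3] 0.0001
rocker_high (np.int64(312), np.int64(155)) 0.85 [0.5425 0.1782 0.0507]
switch_box (np.int64(314), np.int64(148)) 0.74 [nan nan nan]
```

View pics/w2.png

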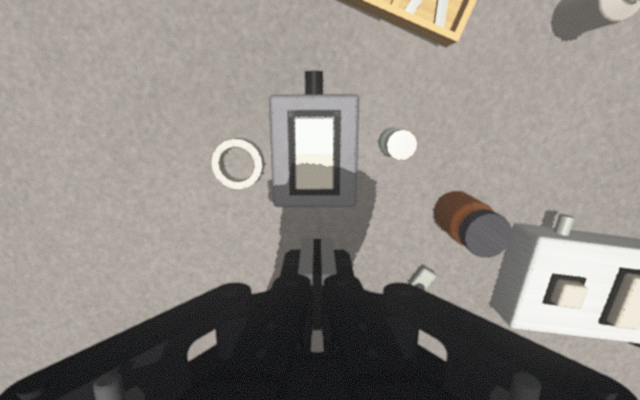

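The wrist views confirm the key order: square (249,168), bar (320,176), round (389,185). They also show the box aligned with the tool, with the rocker spanning rows 115-190 near column 315. Now I'll fit the exact numbers.

```bash
python3 - <<'E'
from h import *
P=np.load('w2.npy');im=cv2.imread('pics/w2.png').astype(int)
o=R.from_rotvec([0,0,0])
m=np.zeros((400,640),bool);m[108:198,288:342]=1
m&=(im.min(-1)>110)
for c0,nm in((m,'rocker'),):
    Q=P[c0];Q=Q[~np.isnan(Q[:,0])]
    vv,uu=np.nonzero(m);print(uu.min(),uu.max(),vv.min(),vv.max(),len(Q))
    print(nm,cv2.minAreaRect((Q[:,:2]*1000).astype(np.float32)))
B=P[90:212,262:366].reshape(-1,3);B=B[B[:,2]>.036];print('box',len(B),cv2.minAreaRect((B[:,:2]*1000).astype(np.float32)))
a=np.radians(22.7);ex=np.array([np.cos(a),np.sin(a)])
for v in range(112,198,6):
    r=P[v,306:325];print(v,im[v,306:325].min(-1).mean().round(),np.nanmedian(r,0).round(4),round(float(np.nanmedian(r[:,:2]@ex)),4))
P=np.load('w1.npy');im=cv2.imread('pics/w1.png').astype(int)
for n,u,v,h in(('sq',249,168,20),('bar',320,176,40),('rd',389,185,27)):
    Q=P[v-h:v+h,u-27:u+27].reshape(-1,3);Q=Q[Q[:,2]>.06];print(n,cv2.minAreaRect((Q[:,:2]*1000).astype(np.float32)),np.median(Q[:,2]))
E
```

```text
288 341 108 188 3172
rocker ((548.9254760742188, 177.946044921875), (76.09765625, 52.135921478271484), 21.53067970275879)
box 9665 ((543.3123779296875, 176.839599609375), (110.09502410888672, 85.12831115722656), 22.95220947265625)
112 86.0 [0.5803 0.1909 0.0481] 0.609
118 195.0 [0.5752 0.1888 0.0455] 0.6035
124 249.0 [0.5702 0.1867 0.049 ] 0.5981
130 249.0 [0.5653 0.1842 0.0497] 0.5926
136 249.0 [0.56   0.1825 0.0501] 0.5871
142 249.0 [0.5549 0.1803 0.0503] 0.5815
148 248.0 [0.5499 0.1777 0.0508] 0.5759
154 237.0 [0.5446 0.176  0.0515] 0.5703
160 233.0 [0.5394 0.1738 0.0531] 0.5648
166 144.0 [0.5346 0.1718 0.0547] 0.5593
172 142.0 [0.5292 0.1695 0.0566] 0.5538
178 144.0 [0.5243 0.1675 0.0586] 0.5484
184 143.0 [0.5194 0.1654 0.0604] 0.543
190 52.0 [0.5116 0.1622 0.0485] 0.5344
196 92.0 [0.5049 0.1594 0.0454] 0.5275
sq ((513.0963134765625, -122.6573257446289), (26.100067138671875, 26.354297637939453), 14.494033813476562) 0.06601898712339649
bar ((530.9300537109375, -188.28216552734375), (58.0117301940918, 25.91253089904785), 15.284295082092285) 0.0657451278305426
rd ((548.6721801757812, -253.8978729248047), (35.08341598510742, 35.362823486328125), 1.7392375469207764) 0.06546545707229823
```

Request:
{"api": "arm_command", "payload": {"moves": [-1,2,-2.5,50,0,0,0,-1,0,0,50,0,0,0,-1,0,0,45,0,0,0,-1,0,0,15,0,0,0,-1,0,0,0,0,0,0]}}

```text
clock: 4.42
tcp_pos: [0.5235, 0.1654, 0.0711]
orientation: [0.0, 0.981, 0.195, -0.001]
wrist_force: [0.4, 0.7, 1.3]
finger_gap: -0.0001
grip_force: 0.0
```

Request:
{"api": "arm_command", "payload": {"moves": [-1,0,0,4,0,0,0,-1,0,0,4,0,0,0,-1,0,0,4,0,0,0,-1,0,0,4,0,0,0,-1,0,0,3,0,0,0,-1,0,0,0,0,0,0]}}

```text
clock: 5.18
tcp_pos: [0.5235, 0.1667, 0.0519]
orientation: [-0.0, 0.981, 0.196, -0.0]
wrist_force: [-0.3, -0.2, 0.0]
finger_gap: 0.0
grip_force: 0.0
```

Request:
{"api": "arm_command", "payload": {"moves": [-1,0,0,2,0,0,0,-1,0,0,1,0,0,0,-1,0,0,0,0,0,0]}}

```text
clock: 5.55
tcp_pos: [0.5238, 0.1668, 0.0496]
orientation: [-0.0, 0.981, 0.196, 0.0]
wrist_force: [-1.3, -0.8, 4.5]
finger_gap: 0.0004
grip_force: 2.5
```

Request:
{"api": "arm_command", "payload": {"moves": [-1,0,0,1.5,0,0,0,-1,0,0,0,0,0,0]}}

```text
clock: 5.8
tcp_pos: [0.5239, 0.1668, 0.0494]
orientation: [-0.0, 0.981, 0.196, 0.001]
wrist_force: [-5.0, -1.0, 13.6]
finger_gap: 0.0002
grip_force: 7.1
```

Request:
{"api": "arm_command", "payload": {"moves": [-1,0,0,-20,0,0,0,-1,0,0,-50,0,0,0,-1,0,0,-50,0,0,0,-1,0,0,-50,0,0,0,-1,0,0,0,0,0,0,-1,0,0,0,0,0,0]}}

```text
clock: 6.55
tcp_pos: [0.5236, 0.1667, 0.2172]
orientation: [-0.0, 0.981, 0.196, -0.0]
wrist_force: [-0.4, -0.2, -1.1]
finger_gap: 0.0004
grip_force: 0.0
```

```bash
python3 w.py w3; python3 - <<'E'
from h import *
P=np.load('w3.npy')
B=P[90:215,262:366].reshape(-1,3);B=B[B[:,2]>.036];print('box',len(B),cv2.minAreaRect((B[:,:2]*1000).astype(np.float32)))
for v in range(118,200,8): print(v,np.nanmedian(P[v,306:325],0).round(4))
E
```

```text
6.55 [0.52357604 0.16667654 0.21719545] [-5.50002798e-06  9.80675787e-01  1.95639970e-01 -5.19524694e-05] [-0.4 -0.2 -1.1] 0.0004
box 10496 ((544.7667236328125, 177.5330352783203), (112.40864562988281, 85.05998229980469), 23.017475128173828)
118 [0.5767 0.19   0.0486]
126 [0.5707 0.1875 0.0609]
134 [0.5643 0.1848 0.0588]
142 [0.5577 0.1821 0.056 ]
150 [0.5507 0.1797 0.0539]
158 [0.5438 0.1764 0.0514]
166 [0.537  0.1735 0.0507]
174 [0.5303 0.1708 0.0498]
182 [0.5227 0.1676 0.0494]
190 [0.5155 0.1646 0.0489]
198 [0.5086 0.1618 0.0484]
```

The rocker is over: its near half is level at about 0.049 m and its far half is raised. The box moved less than 2 mm. Next is the bar key.

Request:
{"api": "arm_command", "payload": {"moves": [-1,-18.5,47,0,0,0,0,-1,-18.5,47,0,0,0,0,-1,-18.5,47,0,0,0,0,-1,-18.5,47,0,0,0,0,-1,-18.5,47,0,0,0,0,-1,-18.5,47,0,0,0,0,-1,-18.5,47,0,0,0,0,-1,0,0,0,0,0,0.13]}}

```text
clock: 7.6
tcp_pos: [0.5294, -0.1901, 0.2152]
orientation: [-0.001, 0.992, 0.127, -0.001]
wrist_force: [0.2, 1.3, 0.7]
finger_gap: -0.0001
grip_force: 0.0
```

Request:
{"api": "arm_command", "payload": {"moves": [-1,0,0,45,0,0,0,-1,0,0,45,0,0,0,-1,0,0,35,0,0,0,-1,0,0,10,0,0,0,-1,0,0,0,0,0,0]}}

```text
clock: 8.22
tcp_pos: [0.5296, -0.1865, 0.0819]
orientation: [-0.001, 0.991, 0.132, -0.001]
wrist_force: [-0.2, 0.3, 0.5]
finger_gap: 0.0002
grip_force: 0.0
```

Request:
{"api": "arm_command", "payload": {"moves": [-1,1,1.5,10,0,0,0,-1,0,0,4,0,0,0,-1,0,0,4,0,0,0,-1,0,0,4,0,0,0,-1,0,0,3,0,0,0,-1,0,0,0,0,0,0]}}

```text
clock: 8.98
tcp_pos: [0.532, -0.1883, 0.058]
orientation: [0.0, 0.991, 0.131, 0.0]
wrist_force: [0.4, -0.6, 2.4]
finger_gap: 0.0002
grip_force: 1.3
```

Request:
{"api": "arm_command", "payload": {"moves": [-1,0,0,1,0,0,0,-1,0,0,0,0,0,0]}}

```text
clock: 9.22
tcp_pos: [0.5321, -0.1883, 0.0579]
orientation: [0.0, 0.991, 0.132, 0.001]
wrist_force: [-2.5, 0.9, 8.1]
finger_gap: -0.0002
grip_force: 4.5
```

Request:
{"api": "arm_command", "payload": {"moves": [-1,0,0,-15,0,0,0,-1,0,0,-15,0,0,0,-1,0,34,0,0,0,0,-1,-1,34,0,0,0,0,-1,0,0,0,0,0,0,-1,0,0,0,0,0,0]}}

```text
clock: 9.98
tcp_pos: [0.548, -0.2536, 0.087]
orientation: [-0.0, 0.991, 0.131, -0.0]
wrist_force: [-0.2, 0.3, -0.4]
finger_gap: 0.0004
grip_force: 0.0
```

```bash
python3 w.py w4; python3 - <<'E'
from h import *
P=np.load('w4.npy').reshape(-1,3)
for n,x,y in(('bar',.531,-.1883),('rd',.5487,-.2539)):
    Q=P[np.hypot(P[:,0]-x,P[:,1]-y)<.011];print(n,len(Q),np.nanmedian(Q,0).round(4))
E
```

```text
9.975 [ 0.54804905 -0.25359786  0.08699557] [-3.05834410e-04  9.91330317e-01  1.31392829e-01 -1.85591926e-04] [-0.2  0.3 -0.4] 0.0004
bar 1224 [ 0.5312 -0.1883  0.0582]
rd 5079 [ 0.5573 -0.2522  0.1343]
```

The bar key's top is at 0.058, so it is fully in. Now I'll press and hold the start button.

Request:
{"api": "arm_command", "payload": {"moves": [-1,0,0,14,0,0,0,-1,0,0,5,0,0,0,-1,0,0,4,0,0,0,-1,0,0,4,0,0,0,-1,0,0,3,0,0,0,-1,0,0,0,0,0,0]}}

```text
clock: 10.78
tcp_pos: [0.548, -0.2534, 0.0578]
orientation: [-0.0, 0.991, 0.132, -0.0]
wrist_force: [-3.7, 4.5, 9.7]
finger_gap: -0.0
grip_force: 5.2
```

Request:
{"api": "arm_command", "payload": {"moves": [-1,0,0,1,0,0,0,-1,0,0,0,0,0,0,-1,0,0,0,0,0,0,-1,0,0,0,0,0,0,-1,0,0,0,0,0,0,-1,0,0,0,0,0,0,-1,0,0,0,0,0,0,-1,0,0,0,0,0,0]}}

```text
clock: 11.78
tcp_pos: [0.5481, -0.2534, 0.0577]
orientation: [-0.0, 0.991, 0.132, 0.0]
wrist_force: [-5.8, 4.9, 15.4]
finger_gap: 0.0003
grip_force: 7.8
```

Request:
{"api": "arm_command", "payload": {"moves": [-1,0,0,-15,0,0,0,-1,0,0,-40,0,0,0,-1,0,0,-50,0,0,0,-1,0,0,-50,0,0,0,-1,0,0,0,0,0,0,-1,0,0,0,0,0,0]}}

```text
clock: 12.52
tcp_pos: [0.5485, -0.2543, 0.2106]
orientation: [0.0, 0.991, 0.131, 0.0]
wrist_force: [-0.4, 0.2, -0.7]
finger_gap: -0.0002
grip_force: 0.0
```

```bash
python3 w.py w5; python3 - <<'E'
from h import *
p,d,c=cam('top');cv2.imwrite('pics/top1.png',p);T=cloud(c,d)
p2,d2,c2=cam('scene');S=cloud(c2,d2)
for nm,A in(('w',np.load('w5.npy')),('top',T),('scene',S)):
    A=A.reshape(-1,3)
    for n,x,y in(('sq',.513,-.1227),('bar',.531,-.1883),('rd',.5487,-.2539),('rock_hi',.523,.1682)):
        Q=A[np.hypot(A[:,0]-x,A[:,1]-y)<.008];print(nm,n,len(Q),np.median(Q[:,2]).round(4) if len(Q) else '')
E
```

```text
12.525 [ 0.54854492 -0.25426189  0.2106495 ] [3.60069908e-04 9.91322928e-01 1.31448395e-01 2.03240241e-04] [-0.4  0.2 -0.7] -0.0002
w sq 260 0.0663
w bar 247 0.0582
w rd 1267 0.2493
w rock_hi 0 
top sq 39 0.0669
top bar 613 0.6721
top rd 315 0.6946
top rock_hi 39 0.0493
scene sq 29 0.0631
scene bar 36 0.0558
scene rd 56 0.1372
scene rock_hi 19 0.0473
```

View pics/top1.png

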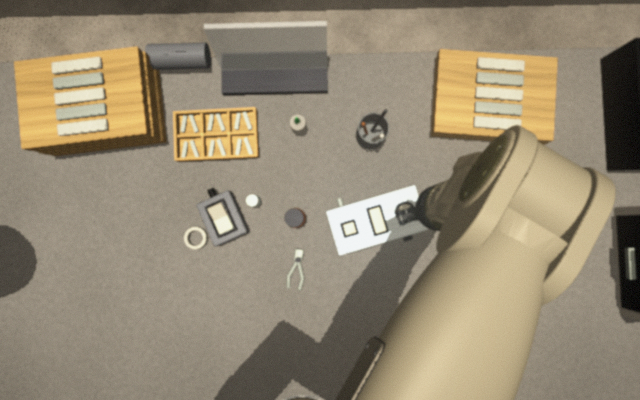

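The jars, tape, nippers and tray are where they were; the arm hides the screwdriver, but it stayed well above it. I'll check that the round button is back out, then hand in.

```bash
python3 - <<'E'
from h import *
A=np.load('w5.npy').reshape(-1,3);Q=A[(np.hypot(A[:,0]-.5487,A[:,1]+.2539)<.014)&(A[:,2]<.1)];z=np.median(Q[:,2]);print(len(Q),z)
if z>.064: print(hand_in())
E
```

```text
786 0.06594146620564484
the job is handed in; nothing more can be done
None
```

I pressed the rocker over to on, then the bar key fully in, then held the start button in for about a second until it sprang back out; the job is handed in at about 13 s, with the square key untouched and everything visible in the last picture still in place (the arm hid the screwdriver).

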